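# Reassemble the vanity tower in its stand

### The job

The pink canister has tipped over between the bottles on the grey mat: stand it upright and lower it, mouth up, right down into the pocket of the gold-cornered stand, then set the white divided tray squarely on it and the black lid, handle up, squarely on the tray, all inside the four corners. Lower the parts rather than dropping them, let go of everything, and leave the other bottles and jars standing where they are.

Things in the scene. Friction and masses are not known exactly. Their poses are not given: they have to be found in the camera images.
- canister: Pink square canister, 64 x 64 x 90 mm, 5 mm walls, about 0.2 kg, open at the mouth, with a thin gold band round the mouth. Starts tipped over on one side across the grey mat, mouth to the left (+y) and somewhat away from the robot, its axis 35 mm above the table. Origin: centre of its closed bottom; own z runs from bottom to mouth (level lying, up when standing), x and y square to its sides.
- tray: White divided insert tray (the spacer): 64 x 64 mm, 24 mm high, open above with a cross of dividers. Starts flat on the table. Origin at the centre of its underside, z up, x and y square to its sides. It simply rests on the canister's rim.
- lid: Black square lid: plate 64 x 64 mm, 8 mm thick, with an upright gold bar handle on top, 14 mm wide (own y), 44 mm long (own x), handle top 36 mm above the underside. Starts flat on the table. Origin at the centre of its underside, z up. It simply rests on the tray's rim.
- stand: Fixed stand: white marble base 110 x 110 x 12 mm with four gold corner angles (4 mm thick, legs 13 mm along each side) round a square pocket, sides along the stand's x and y. A 42 mm gap stays open for fingers in the middle of every side, full height. The angles' tops, 135 mm above the table, flare out 5 mm over the last 11 mm as a lead-in. Origin: centre of the base's underside, on the table.
- pocket (a point): Centre of the floor of the pocket, 12 mm above the table, axes as the stand's. The pocket is 68 x 68 mm inside. Stacked home, the undersides of canister, tray and lid lie 0, 90 and 114 mm above it.
- mat: Thin grey cloth-covered mat lying fixed on the table, 380 mm along its own x, 130 mm along its own y, 3 mm thick; origin at the centre of its underside. The canister lies across its middle part, the cream jar and the spray bottle stand near its two ends.
- cream_jar: Bystander: green cosmetic jar with a white cap, 54 mm across, 55 mm high, standing on the mat on the robot's side of the canister. Origin at the centre of its underside.
- spray_bottle: Bystander: dark blue bottle with a red cap, 48 mm across, 150 mm high, standing on the mat on the far side of the canister. Origin at the centre of its underside.
- foundation: Bystander: skin-coloured bottle with a gold cap, 36 mm across, 110 mm high. Origin at the centre of its underside.
- nail_polish: Bystander: small pink nail-polish bottle with a white cap, 32 mm across, 65 mm high. Origin at the centre of its underside.
- lotion: Bystander: cream-coloured bottle with a white cap, 64 mm across, 170 mm high. Origin at the centre of its underside.
- powder_jar: Bystander: flat pink jar with a black cap, 60 mm across, 45 mm high. Origin at the centre of its underside.
Not all that is in view belongs to the job. There is more than one size of the tray; the one meant has the size given above.

How it is judged (in metres and radians):
On the way, in this order (a step that is already met when the one before it is completed fails the run):
1. the canister stands mouth up on the floor of the stand's pocket (horizontal distance between canister and pocket below 0.005 m and z of canister in the frame of pocket between -0.004 and 0.004 m and angle between canister's own z axis and vertical below 0.06 rad and (angle between the x axis of canister and the x axis of stand, either way round below 0.09 rad or angle between the x axis of canister and the y axis of stand, either way round below 0.09 rad)), for 0.2 s.
2. the tray lies square and level on the canister, in the stand (all of step 1 and horizontal distance between tray and pocket below 0.005 m and z of tray in the frame of pocket between 0.086 and 0.094 m and angle between tray's own z axis and vertical below 0.06 rad and (angle between the x axis of tray and the x axis of stand, either way round below 0.09 rad or angle between the x axis of tray and the y axis of stand, either way round below 0.09 rad)), for 0.2 s.
3. the lid lies square and level on the tray, in the stand (all of step 2 and horizontal distance between lid and pocket below 0.005 m and z of lid in the frame of pocket between 0.11 and 0.118 m and angle between lid's own z axis and vertical below 0.06 rad and (angle between the x axis of lid and the x axis of stand, either way round below 0.09 rad or angle between the x axis of lid and the y axis of stand, either way round below 0.09 rad) and linear speed of each of canister, tray, lid below 0.02 m/s), for 0.2 s.
At the end, for the whole second after the job is handed in: Canister, tray and lid stacked in that order inside the stand's pocket, undersides within 4 mm of 0, 90 and 114 mm above the pocket floor, each centred on the pocket within 5 mm, upright within 0.06 rad, sides parallel to the stand's within 0.09 rad (any quarter turn), and at rest (all of step 3); the robot touches nothing.
It fails at once if one of the other six bottles and jars is shifted by more than 30 mm or tipped (distance of any of cream_jar, spray_bottle, foundation, nail_polish, lotion, powder_jar from where it was at the start of the episode above 0.03 m or angle between any of cream_jar, spray_bottle, foundation, nail_polish, lotion, powder_jar's own z axis and vertical above 0.4 rad).
It fails at once if the canister is dropped into the stand (faster than 0.6 m/s while over or in the pocket) (horizontal distance between canister and pocket below 0.015 m and z of canister in the frame of pocket below 0.12 m and linear speed of canister above 0.6 m/s).
It fails at once if the tray is dropped into the stand (faster than 0.6 m/s while over or in the pocket) (horizontal distance between tray and pocket below 0.015 m and z of tray in the frame of pocket below 0.21 m and linear speed of tray above 0.6 m/s).
It fails at once if the lid is dropped into the stand (faster than 0.6 m/s while over or in the pocket) (horizontal distance between lid and pocket below 0.015 m and z of lid in the frame of pocket below 0.234 m and linear speed of lid above 0.6 m/s).
It also fails if it takes over 72 s, if anything falls off the work surface, if the arm or the gripper's body presses on something with over 40 N, if the wrist force passes 120 N, or if a joint passes its speed limit or range.

### The arm

A 6-joint arm with a two-finger parallel gripper is mounted at the origin on the work surface. World frame = base frame: x ahead of the robot, y to its left, z up, the work surface at z = 0. Lengths are in mm, angles in degrees, forces in N, time in s.
With the tool pointing down it reaches from about 350 to 850 mm from the base axis. Payload 8.1 kg.
Tool frame: the origin (TCP) lies midway between the tips of the shut fingers; the grasp point (between the pads) lies 19 mm behind it (r.pinch_z is the distance from the TCP to the grasp point, in mm); z points along the fingers, y is the line along which they close (so a half turn about z gives the same grasp; the last joint's range is limited). The gripper opens to 85 mm and grips with 20 to 120 N. Pads are 22 mm wide; open, the fingers measure 114 mm over their backs; the gripper's body (76 mm by 85 mm) begins 54 mm behind the grasp point. The pads swing forward as they close: fully open they stand 13 mm farther back than shut.
Start: joints at [-70.153, 7.471, 85.268, -0, 87.261, -4.893], TCP at [251.124, -544.924, 231.292] pointing down, gripper open.
Joint ranges: [-169.43, 169.43], [-51.17, 129.36], [1.28, 143.12], [-76.62, 256.62], [0, 156.53], [-152.29, 152.29]. Speed limits (degrees/s): [136.94, 136.94, 159.86, 180, 180, 180].

### API

Orientations are given as [roll, pitch, yaw] about the fixed x, y, z axes, in that order (R = Rz(yaw) Ry(pitch) Rx(roll)).
In Python, from bench import r gives the robot as it stands.
- The arm moves only by the shell command python3 -m jog 'ROWS' [OPENING] [FORCE]. ROWS is JSON, one flat list of numbers, 6 for each row, row after row: the shift along the tool's x, y, z in m, then the turn, a rotation vector about the tool's x, y, z in rad. A call has 1 to 8 rows; each row is the pose to reach, as a shift and turn from the pose commanded when the call began, along the tool's axes at that moment; what a row does not reach only later rows make up. A row lasts 1/8 s, in which the tool goes at most 62.5 mm and 10.7 degrees, less where a joint would pass 70% of its speed; a pose out of reach is approached as far as the arm can. A call with a gripper value outside its range is refused whole. OPENING is the opening, from -1 (shut) to 1 (fully open), set as the call begins (- or left out, the last holds). The fingers move at their own pace and stop on an object; FORCE is the grip in N (left out, the last holds). Time passes only in rows, so rows that repeat a pose let the fingers close. It gives the time, the measured TCP pose, the force, the opening and the grip force at its end, in the units of the state.
- r.sense(): the state, without advancing time (a new reading comes with each control period).
- r.snapshot(name): name is "side" or "top"; returns a dict with "pixels" (400x640x3 uint8, red, green, blue), "range_z" (400x640 float32, mm along the optical axis (not along the pixel's ray), 0 where there is no reading), "K" (3x3 intrinsics, pixels), "k1" (the pictures are not rectified: a ray, as slopes to the right and down, at radius r is drawn at 1 + k1 r^2 times it, then the intrinsics apply), "rvec" (rotation vector, rad) and "tvec" (3), from world to camera coordinates, as OpenCV has them. Camera axes: x right, y down, z forward; pixel columns grow to the right and rows downward; lengths in mm; the calibration is good to about 2 mm. A picture is of the moment at which its call begins.
- r.hand_in(): hands the job in; it is judged then, once.
Trained networks look in a picture, given as the dict that the camera call returned (one of the last four; its "shot" number tells which), for a name from the list of things; names that differ only in an ending like _2 or _b are one class to them, and where a whole thing is asked for, a point or a joint stands for the part that bears it (a point fixed in the world has none). Each returns a list of dicts, best first, with "score" (0 to 1); they miss things now and then, are a little off and sometimes report something else, mostly with a low value. They report only what shows in the picture. A call takes as long as a camera call. They do not tell look-alikes from the thing itself.
- r.look_for(picture, target): "bbox" ([left, top, right, bottom] in pixels, round what is visible of it).
- r.outline_of(picture, target): "region" (400x640 bool, what is visible of it) and "bbox" ([left, top, right, bottom] in pixels, round what is visible of it).
The state is a dict: "time": time; "joint_pos": joint angles; "qd": joint speeds; "joint_efforts": joint torques, N m; "tool_pos": TCP position; "tcp_rot": TCP orientation; "ft_force": force on the tool from outside, world axes, zero at the start; "wrist_torque": the same for the moment, N m; "finger_gap": finger opening in mm; "grip_force": force on a finger pad.
Only numpy, scipy, OpenCV 4.12 (cv2) and the standard library are available. Lean on these libraries where they do the work, as an engineer would, in place of code of your own. Each camera call takes 0.05 s, during which the arm holds its last target. There are 200 camera calls.

## Working session

There is one attempt and no reset: what is moved stays moved. The work goes in short steps, Python scripts to look and compute and a shell command to move; the robot and the scene stay as the last step left them, time stands still between calls to the robot, and variables do not carry over. Pictures are saved under pics/ and viewed, at most 10 in all, crops included, and the job is handed in when it is done.

```bash
mkdir -p pics; ls
cat > h.py <<'E'
import numpy as np, cv2, pickle
from bench import r
from scipy.spatial.transform import Rotation as Ro
def cloud(s):
    K=np.array(s["K"],float);k1=s["k1"]
    v,u=np.mgrid[:400,:640]
    d=np.array([k1,0,0,0],float)
    p=cv2.undistortPoints(np.stack([u,v],-1).reshape(-1,1,2).astype(float),K,d).reshape(400,640,2)
    z=s["range_z"].astype(float)
    P=np.dstack([p[...,0]*z,p[...,1]*z,z])
    R=cv2.Rodrigues(np.array(s["rvec"],float))[0]
    W=(P-np.array(s["tvec"],float).reshape(3))@R
    W[z<=0]=np.nan
    return W
def save(s,name): cv2.imwrite("pics/"+name,s["pixels"][...,::-1])
E
python3 - <<'E'
from h import *
for c in("top","side"):
    s=r.snapshot(c);save(s,c+"0.png");W=cloud(s);pickle.dump((s,W),open(c+".pkl","wb"))
    print(c,"campos",-cv2.Rodrigues(np.array(s["rvec"],float))[0].T@np.array(s["tvec"]).reshape(3))
    for t in["canister","tray","lid","stand","mat","cream_jar","spray_bottle","foundation","nail_polish","lotion","powder_jar"]:
        for o in r.outline_of(s,t)[:4]:
            P=W[o["region"]];P=P[~np.isnan(P[:,0])]
            if len(P): print(t,round(o["score"],2),np.round(o["bbox"]).astype(int),np.median(P,0).round(),np.percentile(P,2,0).round(),np.percentile(P,98,0).round())
E
```

```text
pics
top campos [ 336.44443037    9.77808402 1349.16195199]
canister 0.78 [410 170 449 207] [ 492. -259.   67.] [ 458. -307.    7.] [ 529. -217.   72.]
canister 0.24 [190 235 210 258] [364. 332.  44.] [338. 310.   7.] [390. 361.  50.]
tray 0.8 [336 183 366 217] [476. -62.   7.] [439. -99.  -3.] [513. -26.  27.]
tray 0.79 [309 236 348 271] [341.  -0.   7.] [301. -40.   0.] [381.  39.  34.]
tray 0.59 [228 260 265 297] [284. 216.   8.] [243. 170.  -1.] [325. 257.  34.]
lid 0.84 [325 128 359 158] [626. -43.   9.] [592. -77.   2.] [660.  -7.  38.]
stand 0.86 [222 148 272 193] [559. 214.  13.] [503. 158.   5.] [609. 264. 135.]
mat 0.63 [385 116 469 258] [ 491. -269.    3.] [ 329. -370.   -2.] [ 683. -170.    9.]
cream_jar 0.59 [400 224 422 242] [ 382. -208.   57.] [ 359. -233.   19.] [ 406. -187.   63.]
spray_bottle 0.7 [430 124 456 150] [ 628. -295.  100.] [ 612. -321.   10.] [ 655. -281.  156.]
foundation 0.46 [293  98 309 121] [710.  62.  72.] [701.  48.  14.] [726.  78. 113.]
nail_polish 0.45 [281 233 289 244] [383. 111.  45.] [371.  99.  36.] [396. 125.  68.]
lotion 0.79 [146 104 185 
[... 851 characters left out ...]

cream_jar 0.7 [381 175 400 192] [ 378. -192.   37.] [ 357. -226.    2.] [ 404. -181.   59.]
spray_bottle 0.85 [331 124 341 160] [ 628. -285.   77.] [ 612. -302.   10.] [ 650. -275.  150.]
foundation 0.75 [252 176 263 210] [711.  76.  44.] [700. -19.  -2.] [792.  87. 109.]
foundation 0.68 [340 238 354 261] [380. 125.  37.] [368.  94.  -2.] [408. 133.  65.]
nail_polish 0.46 [340 236 351 260] [379. 125.  38.] [368. 112.   6.] [397. 133.  65.]
lotion 0.81 [158 236 194 300] [673. 433.  92.] [659. 400.  -0.] [708. 454. 170.]
lotion 0.58 [381 174 400 191] [ 379. -192.   42.] [ 358. -226.    9.] [ 404. -181.   59.]
powder_jar 0.89 [299 299 326 328] [356. 352.  43.] [333. 320.   4.] [384. 371.  47.]
```

Run:
```python
from h import *
s,W=pickle.load(open("top.pkl","rb"))
im=s["pixels"][90:310,130:480,::-1]
cv2.imwrite("pics/topc.png",cv2.resize(im,None,fx=2.25,fy=2.25,interpolation=cv2.INTER_CUBIC))
def rect(P,tag):
    c,sz,a=cv2.minAreaRect(P[:,:2].astype(np.float32)); print(tag,np.round(c,1),np.round(sz,1),round(a,1),len(P))
for c in("top","side"):
    s,W=pickle.load(open(c+".pkl","rb"))
    def box(x,y,h,z0,z1):
        m=(abs(W[...,0]-x)<h)&(abs(W[...,1]-y)<h)&(W[...,2]>z0)&(W[...,2]<z1); return W[m]
    for n,(x,y) in dict(A=(476,-60),B=(341,2),C=(283,217)).items():
        P=box(x,y,62,12,60); print(c,n,"zmax",np.percentile(P[:,2],[50,90,98]).round(1)); rect(P,n)
        rect(P[P[:,2]>np.percentile(P[:,2],98)-6],n+"rim")
    P=box(625,-42,60,5,14);rect(P,c+" lidplate");P=box(625,-42,60,25,50);rect(P,c+" handle")
    P=box(558,213,75,6,16);rect(P,c+" standbase");P=box(558,213,75,100,150);rect(P,c+" corners");P=box(558,213,75,60,118);rect(P,c+" legs")
    P=box(492,-259,75,25,90);rect(P,c+" can");P=box(492,-259,75,60,80);rect(P,c+" cantop");print(np.percentile(P[:,2],[10,50,90]))
    for n,(x,y) in dict(cream=(382,-208),spray=(632,-297),found=(711,64),nail=(383,113)).items():
        P=box(x,y,45,30,160);rect(P,n)
    m=(W[...,2]>1.5)&(W[...,2]<5)
print(s["K"],s["k1"])
```

```text
top A zmax [22.4 26.4 28.4]
A [476.2 -60.9] [64.2 64.4] 36.8 249
Arim [476.2 -60.7] [63.8 64. ] 36.8 125
top B zmax [29.9 33.4 35.3]
B [ 3.411e+02 -3.000e-01] [82.  81.6] 5.2 368
Brim [ 3.411e+02 -3.000e-01] [82.  81.6] 5.2 203
top C zmax [28.9 33.4 35.2]
C [285.2 214.2] [82.2 83.3] 11.9 443
Crim [285.3 214.1] [82.2 82.6] 12.2 210
top lidplate [625.8 -40.6] [116.4 115.6] 88.3 441
top handle [626.9 -44. ] [42.9 14.7] 33.5 96
top standbase [558.5 211.7] [145.4 143.7] 1.1 1261
top corners [558.1 212.3] [86.2 85.4] 81.6 241
top legs [557.3 211. ] [75.6 76.2] 81.4 157
top can [ 494.5 -263.4] [92.3 65.7] 80.0 974
top cantop [ 494.3 -263.5] [91.9 65.5] 80.2 899
[63.8759273  67.188306   70.53348417]
cream [ 382.5 -211.3] [47.4 48.6] 65.3 320
spray [ 632.9 -301.1] [45.9 40.3] 55.8 425
found [715.3  63.1] [30.  35.1] 8.1 200
nail [382.3 112.2] [30.7 28.5] 87.2 117
side A zmax [19.3 23.5 25.1]
A [474.9 -56.2] [65.1 70.8] 37.7 237
Arim [475.1 -55.9] [65.1 68.6] 35.9 122
side B zmax [25.  30.1 32. ]
B [340.9   3.7] [82.3 86.4] 5.5 510
Brim [340.9   3.7] [82.2 86.5] 5.4 224
side C zmax [26.  30.9 32.3]
C [283.3 218.1] [81.9 85.8] 11.7 697
Crim [283.4 217.8] [81.8 85.2] 11.8 333
side lidplate [625.8 -38.4] [63.1 66.5] 31.0 153
side handle [625.2 -38.7] [42.9 18.6] 35.9 61
side standbase [557.7 216.2] [113.4 114.7] 81.6 859
side corners [557.1 214.7] [85.4 86.6] 81.5 368
side legs [556.3 215.7] [78.8 78.5] 81.3 478
side can [ 493.3 -259. ] [97.3 67.3] 79.1 467
side cantop [ 494.1 -258.6] [95.9 66.9] 79.8 300
[62.9671144  65.27329868 67.40456766]
cream [ 381.8 -204.4] [47.4 46.1] 90.0 191
spray [ 630.9 -291.7] [46.8 34.4] 21.3 345
found [714.5  70.2] [34.6 30.3] 54.5 220
nail [381.5 121.2] [28.4 23.6] 13.3 119
[[378.22260444   0.         323.11210402]
 [  0.         378.22260444 205.60030917]
 [  0.           0.           1.        ]] 0.031027654402458908
```

View pics/topc.png

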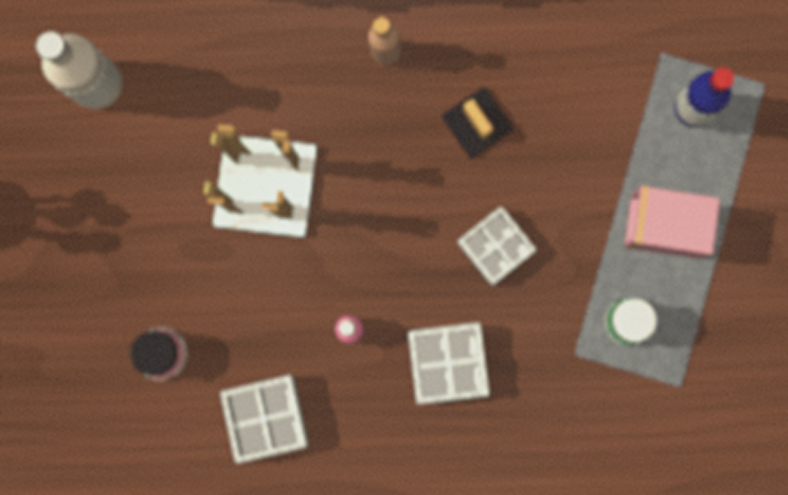

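The top picture shows three trays: A at (351,200), B at (328,253) and C at (246,278). A measures 64 mm and is about 24 mm high. B and C measure 82 mm and are about 32 mm high, so A is the one meant, and I will confirm that in a crop before I reach for it. The canister lies at (430,188), lid at (342,143), stand at (247,170). The canister comes first. I grip it with a 45° tilt from the mouth side, stand it up and regrasp it from above.

```bash
cat >> h.py <<'E'
def plan(g,zt,yt):
    """grasp point g (mm, world), tool z and y directions -> shift (m) & rotvec (rad) in tool axes"""
    s=r.sense(); R0=Ro.from_euler("xyz",s["tcp_rot"],degrees=True)
    zt=np.array(zt,float);zt/=np.linalg.norm(zt);yt=np.array(yt,float);yt-=zt*(yt@zt);yt/=np.linalg.norm(yt)
    p=np.array(g,float)+r.pinch_z*zt
    best=min((Ro.from_matrix(np.c_[np.cross(q*yt,zt),q*yt,zt]) for q in(1,-1)),key=lambda R:(R0.inv()*R).magnitude())
    t=R0.inv().apply(p-np.array(s["tool_pos"]))/1000
    print("TCP",np.round(p),"shift",t.round(4),"turn",(R0.inv()*best).as_rotvec().round(4),"dist",round(np.linalg.norm(t)*1000),"deg",round(np.degrees((R0.inv()*best).magnitude())))
def hd(d): return np.array([np.cos(np.radians(d)),np.sin(np.radians(d)),0])
UP=np.array([0,0,1.])
E
python3 - <<'E'
from h import *
s=r.sense();print({k:np.round(s[k],2) for k in("time","tool_pos","tcp_rot","finger_gap","ft_force")},r.pinch_z,r.snapshot("top")["shot"])
a=hd(80);G=np.array([494,-261,33])+17*a;zt=-a-UP
plan(G-120*zt/2**.5,zt,hd(-10))
E
```

```text
{'time': np.float64(1.2), 'tool_pos': array([ 251.11, -544.92,  231.29]), 'tcp_rot': array([-180.  ,    0.  ,   24.74]), 'finger_gap': np.float64(85.47), 'ft_force': array([ 0.03, -0.36, -0.19])} 18.700000000000003 3
TCP [ 509. -174.  105.] shift [ 0.3899 -0.229   0.1267] turn [-0.3781 -0.7223 -0.9128] dist 470 deg 70
```

```bash
python3 -m jog '[0.39,-0.229,0.127,-0.378,-0.722,-0.913,0.39,-0.229,0.127,-0.378,-0.722,-0.913,0.39,-0.229,0.127,-0.378,-0.722,-0.913,0.39,-0.229,0.127,-0.378,-0.722,-0.913,0.39,-0.229,0.127,-0.378,-0.722,-0.913,0.39,-0.229,0.127,-0.378,-0.722,-0.913,0.39,-0.229,0.127,-0.378,-0.722,-0.913,0.39,-0.229,0.127,-0.378,-0.722,-0.913]' 1 40
python3 - <<'E'
from h import *
print(np.round(r.sense()["joint_pos"],1))
a=hd(80);G=np.array([494,-261,33])+17*a;zt=-a-UP
plan(G,zt,hd(-10))
E
```

```text
time: 2.25
tool_pos: [510.0, -170.1, 102.2]
tcp_rot: [-179.7, 45.0, 80.5]
ft_force: [0.1, -0.0, 1.3]
finger_gap: 85.1
grip_force: 0.0
[  3.4  15.4 102.5 -44.5  79.2  28.7]
TCP [ 495. -257.   20.] shift [-0.0043 -0.0002  0.1209] turn [0.0018 0.0007 0.0063] dist 121 deg 0
```

```bash
python3 -m jog '[-0.001,0,0.03,0,0,0,-0.002,0,0.06,0,0,0,-0.003,0,0.09,0,0,0,-0.003,0,0.12,0,0,0,-0.003,0,0.12,0,0,0]' 1
python3 -m jog '[0,0,0,0,0,0,0,0,0,0,0,0,0,0,0,0,0,0,0,0,0,0,0,0,0,0,0,0,0,0]' -1 50
python3 - <<'E'
from h import *
s=r.snapshot("side");save(s,"side1.png")
cv2.imwrite("pics/s1c.png",cv2.resize(s["pixels"][90:270,250:490,::-1],None,fx=3,fy=3,interpolation=cv2.INTER_CUBIC))
E
```

```text
time: 2.88
tool_pos: [492.3, -260.1, 19.8]
tcp_rot: [-179.7, 45.0, 80.1]
ft_force: [-0.4, -0.3, 0.1]
finger_gap: 85.6
grip_force: 0.0
time: 3.5
tool_pos: [495.8, -259.1, 22.8]
tcp_rot: [179.8, 45.0, 79.9]
ft_force: [1.2, 3.6, 6.6]
finger_gap: 63.2
grip_force: 51.6
```

View pics/s1c.png

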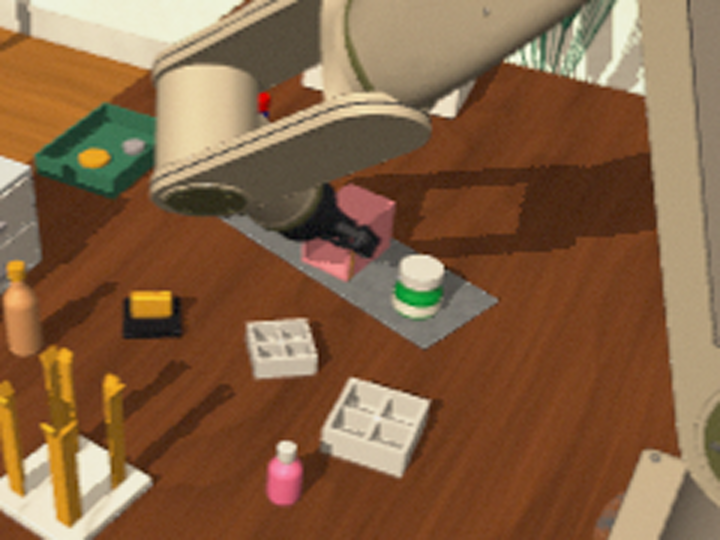

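Run:
```python
from h import *
a=hd(80);zt=-a-UP
plan([498,-246,106],zt,hd(-10))
plan([500,-60,220],-UP,hd(-10))
```

```text
TCP [ 496. -259.   93.] shift [-0.0494  0.0001 -0.0495] turn [ 0.0024 -0.0001 -0.0009] dist 70 deg 0
TCP [500. -60. 201.] shift [ 0.013  -0.0298 -0.2654] turn [2.600e-03 7.853e-01 1.000e-04] dist 267 deg 45
```

```bash
python3 -m jog '[-0.02,0,-0.02,0,0,0,-0.05,0,-0.05,0,0,0,-0.04,-0.007,-0.1,0,0.15,0,-0.025,-0.014,-0.14,0,0.3,0,-0.01,-0.02,-0.18,0,0.46,0,0,-0.025,-0.22,0,0.62,0,0.013,-0.03,-0.265,0,0.785,0,0.013,-0.03,-0.265,0,0.785,0]'
python3 - <<'E'
from h import *
print(np.round(r.sense()["joint_pos"],1))
a=hd(80)
plan([500,70,110],a-UP,hd(-10))
plan([500,70,68],a-UP,hd(-10))
E
```

```text
time: 4.55
tool_pos: [500.0, -60.7, 202.3]
tcp_rot: [179.8, -0.1, 80.0]
ft_force: [0.1, -1.6, -1.7]
finger_gap: 63.5
grip_force: 50.8
[-1.280e+01 -7.000e+00  1.028e+02  1.000e-01  8.390e+01 -2.800e+00]
TCP [502.  83.  97.] shift [ 0.1418 -0.0233  0.1056] turn [0.0044 0.784  0.001 ] dist 178 deg 45
TCP [502.  83.  55.] shift [ 0.1417 -0.0235  0.1476] turn [0.0044 0.784  0.001 ] dist 206 deg 45
```

```bash
python3 -m jog '[0.035,-0.006,0.02,0,0.16,0,0.07,-0.012,0.04,0,0.32,0,0.105,-0.017,0.06,0,0.48,0,0.142,-0.023,0.08,0.004,0.64,0,0.142,-0.023,0.105,0.004,0.784,0,0.142,-0.023,0.105,0.004,0.784,0,0.142,-0.023,0.105,0.004,0.784,0,0.142,-0.023,0.105,0.004,0.784,0]'
python3 - <<'E'
from h import *
print(np.round(r.sense()["joint_pos"],1))
s=r.snapshot("side");W=cloud(s)
o=r.outline_of(s,"canister")[:1]
for q in o:
    P=W[q["region"]];P=P[~np.isnan(P[:,0])];print(q["score"],q["bbox"],np.percentile(P,[2,50,98],0).round())
cv2.imwrite("pics/s2c.png",cv2.resize(s["pixels"][100:300,220:460,::-1],None,fx=2.5,fy=2.5,interpolation=cv2.INTER_CUBIC))
plan([500,70,68],hd(80)-UP,hd(-10))
plan([500,70,60],hd(80)-UP,hd(-10))
E
```

```text
time: 5.55
tool_pos: [502.2, 83.0, 96.6]
tcp_rot: [-180.0, -44.7, 80.2]
ft_force: [0.1, -0.2, -0.7]
finger_gap: 63.6
grip_force: 50.9
[-26.4   5.8 114.1  43.3  79.6 -32.4]
0.71 [298.9, 297.1, 326.8, 329.4] [[333. 321.   2.]
 [355. 353.  43.]
 [384. 371.  47.]]
TCP [502.  83.  55.] shift [-0.0295  0.0002  0.0296] turn [-0.0019  0.0038  0.0022] dist 42 deg 0
TCP [502.  83.  47.] shift [-0.0351  0.0002  0.0353] turn [-0.0019  0.0038  0.0022] dist 50 deg 0
```

View pics/s2c.png

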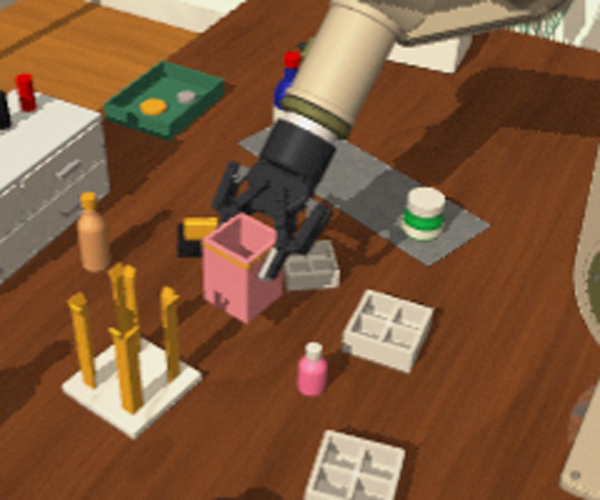

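```bash
python3 -m jog '[-0.01,0,0.01,0,0.004,0.002,-0.02,0,0.02,0,0.004,0.002,-0.028,0,0.028,0,0.004,0.002,-0.031,0,0.031,0,0.004,0.002,-0.032,0,0.032,0,0.004,0.002,-0.032,0,0.032,0,0.004,0.002]'
python3 - <<'E'
from h import *
s=r.snapshot("side");W=cloud(s)
m=(W[...,2]>4)&(abs(W[...,0]-500)<60)&(abs(W[...,1]-85)<40)
P=W[m];print(np.percentile(P[:,2],[1,5,50,90,97]).round(1))
E
```

```text
time: 6.4
tool_pos: [501.0, 83.1, 49.7]
tcp_rot: [-179.6, -45.1, 79.7]
ft_force: [-0.0, -0.7, -1.8]
finger_gap: 63.4
grip_force: 50.9
[  6.5  11.1  67.8  92.6 101. ]
```

```bash
python3 -m jog '[-0.001,0,0.001,0,0,0,-0.0015,0,0.0015,0,0,0,-0.0015,0,0.0015,0,0,0]'; python3 -m jog '[-0.001,0,0.001,0,0,0,-0.0015,0,0.0015,0,0,0,-0.0015,0,0.0015,0,0,0]'
```

```text
time: 6.82
tool_pos: [500.8, 83.2, 47.4]
tcp_rot: [-179.6, -45.1, 79.7]
ft_force: [0.3, -0.1, -1.6]
finger_gap: 63.6
grip_force: 50.9
time: 7.2
tool_pos: [501.1, 83.4, 47.1]
tcp_rot: [-179.6, -45.3, 79.8]
ft_force: [-8.0, -2.8, 16.2]
finger_gap: 63.3
grip_force: 52.6
```

```bash
python3 -m jog '[0.0007,0,-0.0007,0,0,0,0.0007,0,-0.0007,0,0,0,0.0007,0,-0.0007,0,0,0]' 1; python3 -m jog '[0,0,-0.03,0,0,0,0,0,-0.08,0,0,0,0,0,-0.14,0,0,0,0,0,-0.2,0,0,0,0,0,-0.2,0,0,0]'
python3 - <<'E'
from h import *
res=[]
for c in("top","side"):
    s=r.snapshot(c);W=cloud(s);pickle.dump((s,W),open(c+"2.pkl","wb"))
    m=(W[...,2]>70)&(W[...,2]<110)&(abs(W[...,0]-500)<70)&(abs(W[...,1]-70)<65)
    P=W[m];print(c,np.percentile(P[:,2],[10,50,90]).round(1))
    print(cv2.minAreaRect(P[:,:2].astype(np.float32)),len(P))
    print([ (q["score"],q["bbox"]) for q in r.look_for(s,"canister")[:2]])
s=r.snapshot("top")
cv2.imwrite("pics/t3c.png",cv2.resize(s["pixels"][110:260,210:410,::-1],None,fx=3,fy=3,interpolation=cv2.INTER_CUBIC))
E
```

```text
time: 7.58
tool_pos: [500.7, 83.2, 46.2]
tcp_rot: [-179.6, -45.1, 79.7]
ft_force: [1.0, 0.2, 0.6]
finger_gap: 85.2
grip_force: 0.0
time: 8.2
tool_pos: [478.8, -60.4, 190.6]
tcp_rot: [179.9, -44.9, 79.9]
ft_force: [1.0, 0.4, 0.4]
finger_gap: 85.5
grip_force: 0.0
top [81.  88.7 93.1]
((496.6868591308594, 69.00167846679688), (65.7800521850586, 65.34432983398438), 80.14527893066406) 258
[(0.79, [284.8, 172.5, 312.9, 209.0])]
side [73.2 83.9 89.6]
((495.2391662597656, 73.50669860839844), (66.42913055419922, 67.15652465820312), 82.00672912597656) 367
[(0.75, [300.7, 198.5, 337.9, 240.6])]
```

View pics/t3c.png

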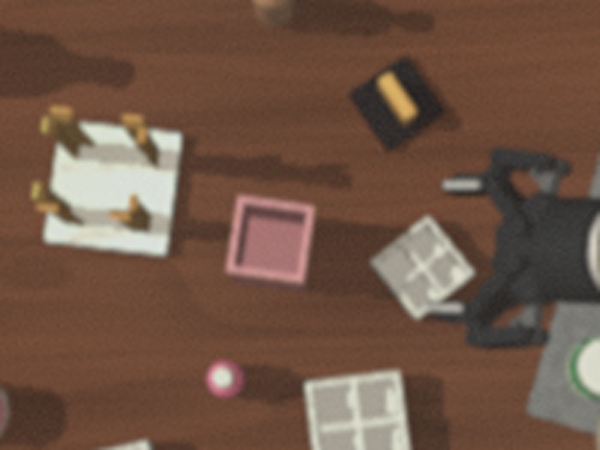

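Run:
```python
from h import *
plan([497.5,71,170],-UP,hd(-10))
```

```text
TCP [498.  71. 151.] shift [ 0.0655 -0.0004  0.1151] turn [-0.0078 -0.7895 -0.0019] dist 132 deg 45
```

```bash
python3 -m jog '[0.02,0,0.02,0,-0.16,0,0.03,0,0.05,0,-0.32,0,0.045,0,0.08,-0.004,-0.48,0,0.0655,0,0.115,-0.008,-0.64,-0.002,0.0655,0,0.115,-0.008,-0.79,-0.002,0.0655,0,0.115,-0.008,-0.79,-0.002,0.0655,0,0.115,-0.008,-0.79,-0.002]'
python3 - <<'E'
from h import *
plan([497.5,71,75],-UP,hd(-10))
s=r.snapshot("side");cv2.imwrite("pics/s4c.png",cv2.resize(s["pixels"][100:300,220:460,::-1],None,fx=2.5,fy=2.5,interpolation=cv2.INTER_CUBIC))
E
```

```text
time: 9.32
tool_pos: [498.0, 69.8, 151.5]
tcp_rot: [180.0, 0.0, 80.0]
ft_force: [0.6, -0.3, 0.2]
finger_gap: 85.2
grip_force: 0.0
TCP [498.  71.  56.] shift [ 0.0011 -0.0007  0.0952] turn [0.0005 0.0001 0.0005] dist 95 deg 0
```

View pics/s4c.png

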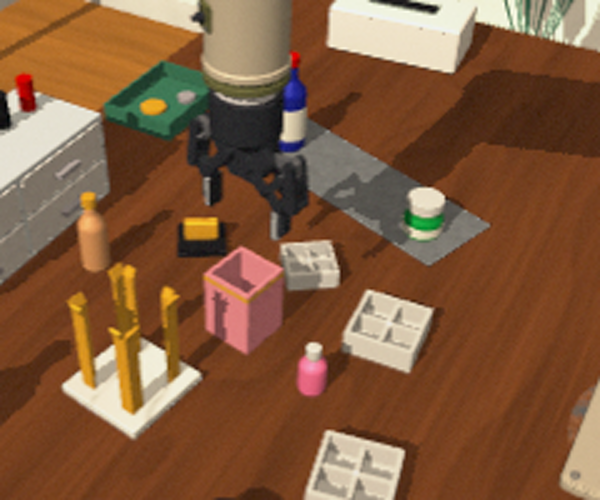

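```bash
python3 -m jog '[0.001,0,0.03,0,0,0,0.001,0,0.06,0,0,0,0.001,0,0.085,0,0,0,0.001,0,0.095,0,0,0,0.001,0,0.095,0,0,0]'
python3 -m jog '[0.001,0,0,0,0,0,0,0,0,0,0,0,0,0,0,0,0,0,0,0,0,0,0,0]' -1 50
python3 -m jog '[0,0,-0.03,0,0,0,0,0,-0.08,0,0,0,0,0,-0.13,0,0,0,0,0,-0.13,0,0,0]'
python3 - <<'E'
from h import *
for c in("top","side"):
    s=r.snapshot(c);W=cloud(s);o=r.outline_of(s,"canister")[:1]
    m=(W[...,2]>120)&(W[...,2]<230)&o[0]["region"];P=W[m];print(c,o[0]["score"],o[0]["bbox"],np.percentile(P,[1,50,99],0).round(1))
    print(cv2.minAreaRect(P[:,:2].astype(np.float32)))
plan([557,213.5,75+195],-UP,hd(-8.5))
E
```

```text
time: 10.0
tool_pos: [498.8, 68.9, 57.2]
tcp_rot: [179.9, 0.1, 79.8]
ft_force: [-0.0, 0.2, 0.3]
finger_gap: 85.5
grip_force: 0.0
time: 10.5
tool_pos: [500.4, 70.2, 59.2]
tcp_rot: [179.7, 0.1, 80.0]
ft_force: [-1.1, -0.3, 6.5]
finger_gap: 63.6
grip_force: 55.8
time: 11.0
tool_pos: [502.1, 70.6, 193.3]
tcp_rot: [179.3, 0.0, 80.0]
ft_force: [0.4, 0.1, -1.2]
finger_gap: 63.3
grip_force: 56.0
top 0.49 [278.8, 181.8, 311.0, 203.0] [[462.7  37.7 135.6]
 [472.9  51.3 195.4]
 [491.4 104.5 227.4]]
((481.6781005859375, 71.73188781738281), (65.13611602783203, 30.644319534301758), 81.50555419921875)
side 0.76 [299.3, 163.5, 334.5, 208.4] [[459.4  39.4 129.1]
 [493.8  98.  181.9]
 [532.3 108.9 218.8]]
((489.81536865234375, 72.94912719726562), (70.18146514892578, 77.55979919433594), 78.6363296508789)
TCP [557. 214. 251.] shift [ 0.1511  0.0333 -0.0657] turn [ 0.0003  0.0027 -0.027 ] dist 168 deg 2
```

Run:
```python
from h import *
for i in range(4):
    r.snapshot("top");s=r.sense();print(np.round(s["tool_pos"],1),np.round(s["tcp_rot"],2))
plan([560.5,212.7,218+18.7],-UP,hd(-8.5))
```

```text
[497.7  70.3 185.7] [-1.7998e+02  1.6000e-01  7.9950e+01]
[497.8  70.3 185.7] [-1.7998e+02  1.6000e-01  7.9950e+01]
[497.9  70.3 185.9] [1.800e+02 1.500e-01 7.994e+01]
[498.1  70.3 186.2] [1.7998e+02 1.5000e-01 7.9950e+01]
TCP [560. 213. 218.] shift [ 0.151   0.0366 -0.0322] turn [ 0.0004  0.0026 -0.0271] dist 159 deg 2
```

```bash
python3 -m jog '[0.03,0.007,-0.012,0,0,-0.006,0.07,0.017,-0.022,0,0,-0.012,0.115,0.028,-0.022,0,0,-0.027,0.143,0.035,-0.022,0,0.0026,-0.027,0.151,0.0365,-0.022,0,0.0026,-0.027,0.151,0.0365,-0.022,0,0.0026,-0.027,0.151,0.0365,-0.022,0,0.0026,-0.027,0.151,0.0365,-0.022,0,0.0026,-0.027]'
cat > face.py <<'E'
from h import *
# compare held object's faces (z range zo, half-size ho) with the stand legs (half-size 38), in stand axes, per camera
import sys
zo0,zo1,ho,half=map(float,sys.argv[1:5]); ang=-8.5
for c in("top","side"):
    s=r.snapshot(c);W=cloud(s);pickle.dump((s,W),open("cmp_"+c+".pkl","wb"))
    ex,ey=hd(ang)[:2],hd(ang+90)[:2];C=np.array([557.5,213.3])
    L=np.dstack([(W[...,:2]-C)@ex,(W[...,:2]-C)@ey,W[...,2]])
    N=np.cross(cv2.blur(np.roll(L,-1,1)-np.roll(L,1,1),(3,3)),cv2.blur(np.roll(L,-1,0)-np.roll(L,1,0),(3,3)));N/=np.linalg.norm(N,axis=2,keepdims=True)+1e-9
    def faces(z0,z1,h,tag):
        for ax,nm in((0,"x"),(1,"y")):
            for sg in(-1,1):
                m=(L[...,2]>z0)&(L[...,2]<z1)&(abs(L[...,ax]-sg*h)<9)&(abs(L[...,1-ax])<h+3)&(abs(N[...,ax])>.85)
                if m.sum()>12:
                    P=L[m];q=np.polyfit(P[:,1-ax],P[:,ax],1) if np.ptp(P[:,1-ax])>20 else [0]
                    print(c,tag,"face %+d%s"%(sg,nm),"centre->",round(np.median(P[:,ax])-sg*h,2),"n",m.sum(),"slope",round(q[0],3))
    faces(30,115,38,"legs");faces(zo0,zo1,half,"obj")
    P=L[(L[...,2]>zo0)&(L[...,2]<zo1)&(abs(L[...,0])<ho)&(abs(L[...,1])<ho)];print(c,"obj z",np.percentile(P[:,2],[1,99]).round(1))
s=r.sense();print(np.round(s["tool_pos"],1),np.round(s["tcp_rot"],2),np.round(s["ft_force"],1),round(s["finger_gap"],1))
E
python3 face.py 150 250 40 32
```

```text
time: 12.4
tool_pos: [561.1, 211.8, 209.6]
tcp_rot: [179.8, -0.0, 81.4]
ft_force: [1.0, 0.0, -1.8]
finger_gap: 63.1
grip_force: 55.8
top obj z [152.2 243.5]
side obj z [151.8 246.9]
[561.2 212.  209.7] [ 1.7982e+02 -3.0000e-02  8.1440e+01] [-0.4 -1.2 -2.2] 63.3
```

```bash
cat > face2.py <<'E'
from h import *
import sys
z0,z1,half=map(float,sys.argv[1:4]); ang=-8.5
ex,ey=hd(ang)[:2],hd(ang+90)[:2];C=np.array([557.5,213.3])
for c,fs in(("top",[(0,-1),(1,-1)]),("side",[(0,-1),(1,1)])):
    s=r.snapshot(c);W=cloud(s)
    L=np.dstack([(W[...,:2]-C)@ex,(W[...,:2]-C)@ey,W[...,2]]);z=L[...,2]
    for ax,sg in fs:
        for tag,lo,hi,h,m in(("legs",35,115,38,(abs(abs(L[...,1-ax])-28)<8)),("obj",z0,z1,half,(abs(L[...,1-ax])<half-4)&(abs(L[...,1-ax])>14))):
            v=L[...,ax][m&(z>lo)&(z<hi)]*sg
            v=v[abs(v-h)<8]
            if len(v)>8: print(c,tag,"xy"[ax],sg,"centre off",round(sg*(np.median(v)-h),1),"iqr",np.round(np.subtract(*np.percentile(v,[75,25])),1),len(v))
    P=L[(z>z0-25)&(z<z1+25)&(abs(L[...,0])<45)&(abs(L[...,1])<45)];print(c,"rect",cv2.minAreaRect(L[(z>z0)&(z<z1)&(abs(L[...,0])<45)&(abs(L[...,1])<45)][:,:2].astype(np.float32)))
s=r.sense();print(np.round(s["tool_pos"],1),np.round(s["tcp_rot"],2),np.round(s["ft_force"],1),round(s["finger_gap"],1))
E
python3 face2.py 160 225 32
python3 - <<'E'
from h import *
s=r.snapshot("side");a=s["pixels"][130:290,200:340,::-1];s=r.snapshot("top");b=s["pixels"][100:220,200:340,::-1]
cv2.imwrite("pics/c5.png",np.hstack([cv2.resize(a,(392,448),interpolation=cv2.INTER_CUBIC),cv2.resize(b,(392,448),interpolation=cv2.INTER_CUBIC)]))
E
```

```text
top legs y -1 centre off -1.0 iqr 0.8 33
top obj y -1 centre off -2.8 iqr 0.5 22
top rect ((-11.218067169189453, -15.182151794433594), (36.43000793457031, 90.32835388183594), 44.02853012084961)
side legs x -1 centre off -0.1 iqr 1.2 175
side obj x -1 centre off 1.3 iqr 1.2 158
side legs y 1 centre off 1.2 iqr 1.2 179
side obj y 1 centre off -0.2 iqr 1.2 154
side rect ((-5.189960479736328, 0.5127601623535156), (68.16292572021484, 76.08602142333984), 89.25843048095703)
[561.2 212.3 209.6] [ 1.7982e+02 -3.0000e-02  8.1460e+01] [ 0.4  0.  -0.9] 63.1
```

View pics/c5.png

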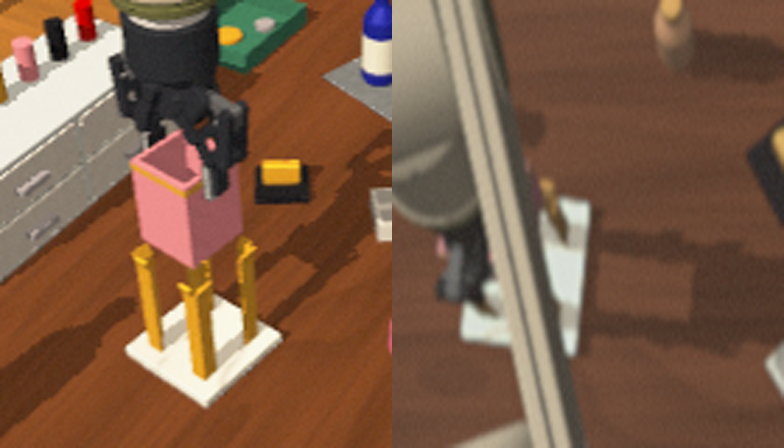

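```bash
python3 -m jog '[0.0016,-0.0014,0,0,0,0,0.0016,-0.0014,0.01,0,0,0,0.0016,-0.0014,0.02,0,0,0,0.0016,-0.0014,0.03,0,0,0,0.0016,-0.0014,0.03,0,0,0]'; python3 face2.py 120 195 32
```

```text
time: 13.32
tool_pos: [559.2, 214.2, 177.6]
tcp_rot: [180.0, 0.0, 81.5]
ft_force: [-0.9, 0.5, -1.2]
finger_gap: 63.3
grip_force: 55.8
top legs y -1 centre off -1.3 iqr 0.8 30
top obj y -1 centre off -1.2 iqr 0.6 29
top rect ((-5.74683952331543, -11.719276428222656), (42.71547317504883, 108.01332092285156), 46.93240737915039)
side legs x -1 centre off -0.1 iqr 1.3 183
side obj x -1 centre off -0.7 iqr 1.2 177
side legs y 1 centre off 1.3 iqr 1.4 174
side obj y 1 centre off 1.7 iqr 1.2 163
side rect ((-1.0918502807617188, 1.65484619140625), (85.55254364013672, 86.40669250488281), 89.85042572021484)
[560.  214.4 179.3] [ 1.7985e+02 -2.0000e-02  8.1490e+01] [ 0.   0.1 -1.2] 63.1
```

```bash
python3 -m jog '[0,0,0.014,0,0,0,0,0,0.028,0,0,0,0,0,0.042,0,0,0,0,0,0.056,0,0,0,0,0,0.07,0,0,0,0,0,0.084,0,0,0,0,0,0.096,0,0,0,0,0,0.1,0,0,0]'
```

```text
time: 14.42
tool_pos: [559.8, 214.3, 78.2]
tcp_rot: [179.9, 0.0, 81.5]
ft_force: [0.2, -0.0, -1.6]
finger_gap: 62.8
grip_force: 55.8
```

```bash
python3 -m jog '[0,0,0.003,0,0,0,0,0,0.006,0,0,0,0,0,0.006,0,0,0]';python3 -m jog '[0,0,0.002,0,0,0,0,0,0.003,0,0,0,0,0,0.003,0,0,0]'
```

```text
time: 14.8
tool_pos: [560.5, 214.5, 73.6]
tcp_rot: [179.8, -0.0, 81.5]
ft_force: [0.3, -0.5, -1.6]
finger_gap: 63.1
grip_force: 55.8
time: 15.18
tool_pos: [560.8, 214.7, 71.3]
tcp_rot: [179.8, -0.1, 81.5]
ft_force: [-3.2, -0.2, 4.8]
finger_gap: 63.3
grip_force: 56.5
```

```bash
python3 -m jog '[0,0,0.001,0,0,0,0,0,0.0015,0,0,0]';python3 -m jog '[0,0,0,0,0,0,0,0,0,0,0,0,0,0,0,0,0,0,0,0,0,0,0,0]' 1; python3 -m jog '[0,0,-0.02,0,0,0,0,0,-0.05,0,0,0,0,0,-0.1,0,0,0,0,0,-0.15,0,0,0,0,0,-0.18,0,0,0]'
python3 - <<'E'
from h import *
ex,ey=hd(-8.5)[:2],hd(81.5)[:2];C=np.array([557.5,213.3])
s=r.snapshot("side");W=cloud(s);L=np.dstack([(W[...,:2]-C)@ex,(W[...,:2]-C)@ey,W[...,2]])
o=r.outline_of(s,"canister")[0];P=L[o["region"]];print(o["score"],o["bbox"],np.nanpercentile(P,[2,50,90,97],0).round(1))
t=r.outline_of(s,"tray")[:3];print([(q["score"],np.round(q["bbox"])) for q in t])
plan([475.5,-58,130],-UP,hd(36.8)); plan([475.5,-58,130],-UP,hd(-53.2))
s2=r.snapshot("top")
cv2.imwrite("pics/c6.png",np.hstack([cv2.resize(s["pixels"][170:270,230:400,::-1],(510,300)),cv2.resize(s2["pixels"][170:290,300:400,::-1],(250,300))]))
E
```

```text
time: 15.42
tool_pos: [560.8, 214.8, 71.2]
tcp_rot: [179.8, -0.1, 81.5]
ft_force: [-10.5, -2.8, 19.2]
finger_gap: 63.1
grip_force: 58.3
time: 15.92
tool_pos: [560.3, 214.4, 68.7]
tcp_rot: [179.9, -0.0, 81.5]
ft_force: [-0.1, -0.4, 0.4]
finger_gap: 85.3
grip_force: 0.0
time: 16.55
tool_pos: [561.1, 214.8, 254.4]
tcp_rot: [179.5, -0.2, 81.5]
ft_force: [0.7, -0.5, 0.8]
finger_gap: 85.4
grip_force: 0.0
0.57 [252.6, 219.3, 286.2, 261.2] [[-33.7 -26.2  12.9]
 [ -2.    2.7  74.9]
 [ 27.6  35.2 100.2]
 [ 29.1  35.9 102.1]]
[(0.89, array([333., 194., 358., 216.])), (0.64, array([355., 216., 396., 249.])), (0.56, array([344., 272., 381., 311.]))]
TCP [476. -58. 111.] shift [-0.2831 -0.0458  0.1405] turn [ 9.400e-03  5.000e-04 -7.907e-01] dist 319 deg 45
TCP [476. -58. 111.] shift [-0.2831 -0.0458  0.1405] turn [ 0.007  -0.0063  0.7801] dist 319 deg 45
```

View pics/c6.png

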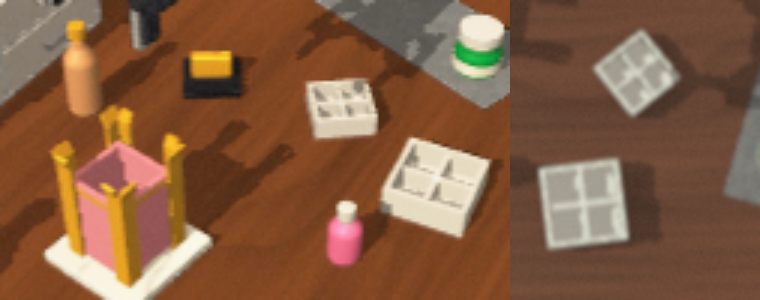

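Tray A, the small one at (342,108) in the left half of the crop and (637,72) in the right half, is clearly smaller than its neighbour and measures 64 mm, so it is the one meant. The canister is seated, with its rim about 102 mm above the table.

```bash
python3 -m jog '[-0.05,-0.008,0,0,0,0.1,-0.1,-0.015,0.02,0,0,0.25,-0.15,-0.025,0.05,0,0,0.4,-0.2,-0.033,0.08,0,0,0.55,-0.25,-0.038,0.11,0,0,0.7,-0.283,-0.043,0.14,0,0,0.78,-0.283,-0.043,0.14,0,0,0.78,-0.283,-0.043,0.14,0,0,0.78]'
python3 - <<'E'
from h import *
for c in("top","side"):
    s=r.snapshot(c);W=cloud(s)
    m=(W[...,2]>14)&(W[...,2]<34)&(abs(W[...,0]-476)<55)&(abs(W[...,1]+58)<55);print(c,cv2.minAreaRect(W[m][:,:2].astype(np.float32)),m.sum())
plan([478,-58,20],-UP,hd(-53.2));print(np.round(r.sense()["joint_pos"]),r.sense()["tool_pos"],r.sense()["tcp_rot"])
E
```

```text
time: 17.75
tool_pos: [475.6, -58.6, 108.4]
tcp_rot: [180.0, -0.1, 36.8]
ft_force: [0.4, -0.5, 0.5]
finger_gap: 85.5
grip_force: 0.0
top ((457.677978515625, -45.77863311767578), (72.66370391845703, 34.43867874145508), 60.95610046386719) 49
side ((475.46173095703125, -56.522281646728516), (64.98493957519531, 67.73755645751953), 36.02241897583008) 206
TCP [478. -58.   1.] shift [0.0009 0.0003 0.1082] turn [ 0.0025 -0.0034  0.0017] dist 108 deg 0
[-13.  -6. 112.   0.  74.  40.] [476.69633328 -58.288075   109.49405545] [179.85878396  -0.19203741  36.89715854]
```

```bash
python3 -m jog '[0.001,0,0.04,0,0,0,0.001,0,0.08,0,0,0,0.001,0,0.1,0,0,0,0.001,0,0.111,0,0,0,0.001,0,0.111,0,0,0]'
python3 -m jog '[0,0,0,0,0,0,0,0,0,0,0,0,0,0,0,0,0,0,0,0,0,0,0,0,0,0,0,0,0,0]' -1 40
python3 -c "
from h import *
for i in range(3): r.snapshot('top')
s=r.sense();print(np.round(s['tool_pos'],1),np.round(s['tcp_rot'],2),np.round(s['ft_force'],1),s['finger_gap'],s['grip_force'])"
```

```text
time: 18.48
tool_pos: [477.3, -57.9, -2.2]
tcp_rot: [179.9, -0.1, 36.9]
ft_force: [-0.4, 0.6, 0.6]
finger_gap: 84.9
grip_force: 0.0
time: 19.1
tool_pos: [478.5, -58.7, -0.7]
tcp_rot: [179.8, -0.2, 36.8]
ft_force: [-0.3, 0.9, 6.5]
finger_gap: 63.1
grip_force: 44.7
[478.5 -58.7  -0.7] [179.79  -0.25  36.8 ] [-0.4  1.2  6.9] 63.05282247362483 44.676915407180786
```

```bash
python3 -m jog '[0,0,-0.03,0,0,0,0,0,-0.08,0,0,0,0,0,-0.13,0,0,0,0,0,-0.165,0,0,0,0,0,-0.165,0,0,0]'
python3 -c "
from h import *
plan([559.8,214.3,160+18.7],-UP,hd(-8.5))"
```

```text
time: 19.88
tool_pos: [479.1, -59.1, 167.0]
tcp_rot: [179.6, -0.4, 36.8]
ft_force: [-0.4, -0.5, -0.7]
finger_gap: 63.6
grip_force: 44.6
TCP [560. 214. 160.] shift [ 0.2283 -0.1706  0.0073] turn [ 0.0101 -0.004  -0.7802] dist 285 deg 45
```

```bash
python3 -m jog '[0.04,-0.03,0,0,0,-0.12,0.09,-0.067,0,0,0,-0.28,0.14,-0.105,0,0,0,-0.44,0.18,-0.135,0,0,0,-0.6,0.21,-0.157,0,0,0,-0.7,0.228,-0.17,0.003,0,0,-0.78,0.228,-0.17,0.003,0,0,-0.78,0.228,-0.17,0.003,0,0,-0.78]'
python3 -m jog '[0,0,0,0,0,0,0,0,0,0,0,0,0,0,0,0,0,0]'
python3 face2.py 163 182 32
```

```text
time: 20.88
tool_pos: [556.6, 213.6, 158.9]
tcp_rot: [179.9, 0.0, 81.4]
ft_force: [0.6, -0.3, -1.5]
finger_gap: 63.0
grip_force: 44.5
time: 21.25
tool_pos: [557.4, 213.8, 160.2]
tcp_rot: [179.8, -0.0, 81.4]
ft_force: [0.3, 0.0, -1.6]
finger_gap: 63.3
grip_force: 44.5
top legs y -1 centre off -0.9 iqr 7.1 43
top rect ((-13.886190414428711, -13.627548217773438), (36.40718460083008, 88.96864318847656), 43.59183883666992)
side legs x -1 centre off -0.2 iqr 1.2 187
side obj x -1 centre off -2.7 iqr 0.9 39
side legs y 1 centre off 1.3 iqr 1.1 174
side obj y 1 centre off 1.3 iqr 1.4 44
side rect ((-1.6281280517578125, 2.778543472290039), (86.43408203125, 65.05701446533203), 1.4486714601516724)
[557.4 214.  160.1] [ 1.7982e+02 -3.0000e-02  8.1460e+01] [-0.6 -0.2 -0.2] 63.2
```

```bash
python3 -m jog '[0,0.0024,0,0,0,0,0,0.0024,0.01,0,0,0,0,0.0024,0.02,0,0,0,0,0.0024,0.02,0,0,0,0,0.0024,0.02,0,0,0]'
python3 face2.py 143 162 32
python3 -m jog '[0,0,0.01,0,0,0,0,0,0.02,0,0,0,0,0,0.03,0,0,0,0,0,0.034,0,0,0,0,0,0.034,0,0,0]'
```

```text
time: 21.98
tool_pos: [559.6, 213.9, 139.7]
tcp_rot: [179.9, -0.0, 81.5]
ft_force: [0.8, 0.1, -0.5]
finger_gap: 63.5
grip_force: 44.5
top legs y -1 centre off -0.7 iqr 7.0 42
top rect ((-0.27417945861816406, -1.3550949096679688), (43.56668472290039, 80.16344451904297), 70.92516326904297)
side legs x -1 centre off -0.2 iqr 1.6 187
side obj x -1 centre off -0.5 iqr 1.2 33
side legs y 1 centre off 1.3 iqr 1.2 179
side obj y 1 centre off 1.5 iqr 1.4 41
side rect ((-4.551723480224609, 3.580860137939453), (80.8033676147461, 64.84524536132812), 1.3342312574386597)
[560.  214.  140.3] [ 1.7981e+02 -4.0000e-02  8.1490e+01] [ 0.6  0.9 -0.8] 63.2
time: 22.7
tool_pos: [559.5, 213.8, 105.3]
tcp_rot: [179.9, -0.0, 81.5]
ft_force: [0.9, -0.3, -1.1]
finger_gap: 63.4
grip_force: 44.5
```

```bash
python3 -m jog '[0,0,0.002,0,0,0,0,0,0.003,0,0,0,0,0,0.003,0,0,0]';python3 -m jog '[0,0,0.001,0,0,0,0,0,0.002,0,0,0,0,0,0.002,0,0,0]'
```

```text
time: 23.08
tool_pos: [559.9, 213.9, 103.1]
tcp_rot: [179.8, -0.0, 81.5]
ft_force: [0.3, 0.7, -1.4]
finger_gap: 63.0
grip_force: 44.5
time: 23.45
tool_pos: [560.0, 214.0, 101.3]
tcp_rot: [179.8, -0.0, 81.5]
ft_force: [-1.6, 0.7, 2.1]
finger_gap: 63.3
grip_force: 44.9
```

Contact has just begun. I'll go one more millimetre, then release and retreat.

```bash
python3 -m jog '[0,0,0.001,0,0,0,0,0,0.001,0,0,0]';python3 -m jog '[0,0,0,0,0,0,0,0,0,0,0,0,0,0,0,0,0,0,0,0,0,0,0,0]' 1; python3 -m jog '[0,0,-0.02,0,0,0,0,0,-0.06,0,0,0,0,0,-0.12,0,0,0,0,0,-0.15,0,0,0]'
python3 - <<'E'
from h import *
ex,ey=hd(-8.5)[:2],hd(81.5)[:2];C=np.array([557.5,213.3])
s=r.snapshot("side");W=cloud(s);L=np.dstack([(W[...,:2]-C)@ex,(W[...,:2]-C)@ey,W[...,2]])
cv2.imwrite("pics/c7.png",cv2.resize(s["pixels"][170:280,220:360,::-1],None,fx=4,fy=4,interpolation=cv2.INTER_CUBIC))
m=(L[...,2]>119)&(L[...,2]<131)&(abs(L[...,0])<31)&(abs(L[...,1])<31);A=np.c_[L[m][:,:2],np.ones(m.sum())];print("tray top fit",np.linalg.lstsq(A,L[m][:,2],rcond=None)[0].round(3),m.sum())
plan([629,-40.5,140],-UP,hd(34.3+90))
for c in("top","side"):
    s=r.snapshot(c);W=cloud(s)
    for z0,z1 in((25,50),(5.5,14)):
        m=(W[...,2]>z0)&(W[...,2]<z1)&(np.hypot(W[...,0]-626,W[...,1]+41)<50);print(c,cv2.minAreaRect(W[m][:,:2].astype(np.float32)),m.sum())
E
```

```text
time: 23.7
tool_pos: [560.1, 214.0, 101.3]
tcp_rot: [179.8, -0.0, 81.5]
ft_force: [-4.5, -2.5, 10.1]
finger_gap: 62.9
grip_force: 45.9
time: 24.2
tool_pos: [559.8, 213.9, 99.7]
tcp_rot: [179.8, -0.0, 81.5]
ft_force: [0.2, 0.3, 0.3]
finger_gap: 85.5
grip_force: 0.0
time: 24.7
tool_pos: [560.9, 214.4, 256.2]
tcp_rot: [179.5, -0.2, 81.5]
ft_force: [-0.5, 0.0, 0.0]
finger_gap: 85.4
grip_force: 0.0
tray top fit [-1.20000e-02 -0.00000e+00  1.23081e+02] 188
TCP [629. -40. 121.] shift [-0.2432  0.102   0.1388] turn [ 0.0104 -0.0104  0.8237] dist 298 deg 47
top ((627.0167846679688, -43.91021728515625), (43.219539642333984, 14.237340927124023), 31.230854034423828) 95
top ((630.7721557617188, -38.959693908691406), (86.06401062011719, 83.23646545410156), 18.226097106933594) 392
side ((624.8367309570312, -38.177520751953125), (42.39921951293945, 17.13040542602539), 30.999855041503906) 65
side ((625.322021484375, -38.22913360595703), (63.04647445678711, 62.87202453613281), 31.7109432220459) 132
```

View pics/c7.png

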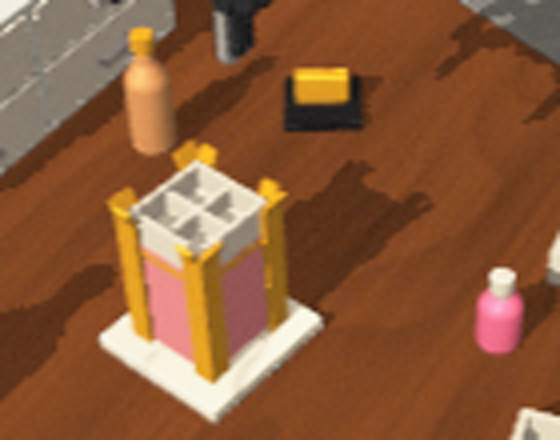

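The tray is seated square and level at 123 mm. The lid's handle runs at about 31.7°.

```bash
python3 -c "
from h import *
plan([628.5,-41,140],-UP,hd(121.7))"
```

```text
TCP [628. -41. 121.] shift [-0.243   0.1034  0.1332] turn [ 0.0069 -0.0069  0.869 ] dist 296 deg 50
```

```bash
python3 -m jog '[-0.04,0.017,0,0,0,0.12,-0.09,0.04,0.01,0,0,0.28,-0.14,0.06,0.04,0,0,0.44,-0.19,0.08,0.08,0,0,0.6,-0.23,0.098,0.11,0,0,0.75,-0.243,0.1035,0.133,0,0,0.869,-0.243,0.1035,0.133,0,0,0.869,-0.243,0.1035,0.133,0,0,0.869]'
python3 - <<'E'
from h import *
for i in range(3): s=r.snapshot("side")
W=cloud(s);plan([628.5,-41,11+18.7],-UP,hd(121.7))
m=(W[...,2]>24)&(W[...,2]<50)&(np.hypot(W[...,0]-626,W[...,1]+41)<40);P=W[m][:,:2];print(cv2.minAreaRect(P.astype(np.float32)),np.degrees(np.arctan2(*np.linalg.svd(P-P.mean(0))[2][0][::-1])))
print(r.sense()["tool_pos"])
E
```

```text
time: 25.85
tool_pos: [626.2, -40.9, 117.7]
tcp_rot: [179.9, -0.2, 31.9]
ft_force: [-0.0, -0.6, 0.3]
finger_gap: 85.3
grip_force: 0.0
TCP [628. -41.  11.] shift [0.0006 0.0007 0.1078] turn [ 0.0029 -0.0044  0.0027] dist 108 deg 0
((625.3760986328125, -39.05024719238281), (42.52228927612305, 15.833626747131348), 30.843334197998047) -148.6272974948203
[627.011665   -40.73175599 118.82200664]
```

```bash
python3 -m jog '[0,0,0.04,0,0,0,0,0,0.08,0,0,0,0,0,0.1,0,0,0,0,0,0.107,0,0,0,0,0,0.107,0,0,0]'
python3 -m jog '[0,0,0,0,0,0,0,0,0,0,0,0,0,0,0,0,0,0,0,0,0,0,0,0,0,0,0,0,0,0,0,0,0,0,0,0,0,0,0,0,0,0]' -1 40
python3 -m jog '[0,0,-0.03,0,0,0,0,0,-0.09,0,0,0,0,0,-0.15,0,0,0,0,0,-0.17,0,0,0,0,0,-0.17,0,0,0]'
python3 -c "
from h import *
plan([559.8,214.1,170+18.7],-UP,hd(-8.5))"
```

```text
time: 26.62
tool_pos: [627.3, -41.6, 11.1]
tcp_rot: [179.9, -0.2, 31.7]
ft_force: [0.1, 0.4, 0.2]
finger_gap: 85.3
grip_force: 0.0
time: 27.5
tool_pos: [626.9, -41.8, 10.5]
tcp_rot: [179.9, -0.2, 31.7]
ft_force: [0.0, -0.2, 4.5]
finger_gap: 13.0
grip_force: 40.1
time: 28.12
tool_pos: [626.8, -41.8, 181.3]
tcp_rot: [179.8, -0.3, 31.7]
ft_force: [1.1, 0.4, -1.6]
finger_gap: 13.1
grip_force: 39.4
TCP [560. 214. 170.] shift [ 0.0774 -0.253   0.0109] turn [ 0.0049 -0.0028 -0.8691] dist 265 deg 50
```

```bash
python3 -m jog '[0.012,-0.04,0,0,0,-0.12,0.027,-0.09,0,0,0,-0.28,0.043,-0.14,0,0,0,-0.44,0.058,-0.19,0,0,0,-0.6,0.071,-0.23,0.005,0,0,-0.75,0.0775,-0.253,0.01,0,0,-0.869,0.0775,-0.253,0.01,0,0,-0.869,0.0775,-0.253,0.01,0,0,-0.869]'
python3 -m jog '[0,0,0,0,0,0,0,0,0,0,0,0,0,0,0,0,0,0]'
python3 face2.py 156 172 32
python3 - <<'E'
from h import *
ex,ey=hd(-8.5)[:2],hd(81.5)[:2];C=np.array([557.5,213.3])
s=r.snapshot("side");W=cloud(s);L=np.dstack([(W[...,:2]-C)@ex,(W[...,:2]-C)@ey,W[...,2]])
cv2.imwrite("pics/c8.png",cv2.resize(s["pixels"][130:270,210:350,::-1],None,fx=4,fy=4,interpolation=cv2.INTER_CUBIC))
dark=s["pixels"].max(2)<60
m=(L[...,2]>154)&(L[...,2]<176)&(abs(L[...,0])<55)&(abs(L[...,1])<55)
P=L[m];print(m.sum(),np.percentile(P,[1,5,50,95,99],0).round(1),cv2.minAreaRect(P[:,:2].astype(np.float32)))
E
```

```text
time: 29.12
tool_pos: [558.1, 213.4, 167.7]
tcp_rot: [-180.0, 0.1, 81.4]
ft_force: [0.0, -0.7, -0.8]
finger_gap: 13.1
grip_force: 39.5
time: 29.5
tool_pos: [559.3, 213.7, 170.2]
tcp_rot: [179.8, -0.0, 81.4]
ft_force: [0.9, 0.3, -1.1]
finger_gap: 13.6
grip_force: 39.5
top legs y -1 centre off -0.8 iqr 6.1 41
top rect ((-10.043157577514648, -9.198413848876953), (28.365703582763672, 85.89533996582031), 42.814334869384766)
side legs x -1 centre off -0.2 iqr 1.5 190
side obj x -1 centre off 0.6 iqr 5.0 39
side legs y 1 centre off 1.2 iqr 1.3 179
side obj y 1 centre off 0.0 iqr 5.6 51
side rect ((-2.0587844848632812, 4.790960311889648), (65.59627532958984, 64.60737609863281), 89.201904296875)
[559.3 214.  170.2] [ 1.7981e+02 -3.0000e-02  8.1450e+01] [-0.9  0.3 -1. ] 13.7
342 [[-34.1 -26.7 159.2]
 [-33.  -22.8 161.4]
 [-15.3  18.6 166.2]
 [ 26.3  35.9 170.7]
 [ 30.1  37.  174.9]] ((-1.359405517578125, 4.9351348876953125), (66.57585144042969, 66.62613677978516), 0.4199416935443878)
```

View pics/c8.png

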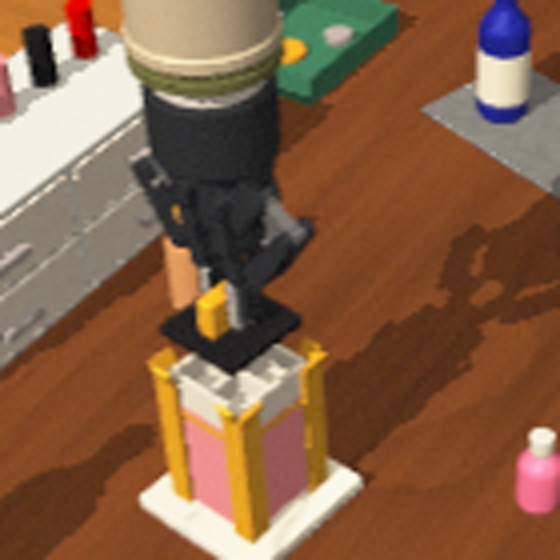

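```bash
python3 -m jog '[-0.0032,0.0008,0.005,0,0,0,-0.0032,0.0008,0.01,0,0,0,-0.0032,0.0008,0.01,0,0,0,-0.0032,0.0008,0.01,0,0,0]'
python3 - <<'E'
from h import *
ex,ey=hd(-8.5)[:2],hd(81.5)[:2];C=np.array([557.5,213.3])
for c in("side","side","top"):
    s=r.snapshot(c);W=cloud(s);L=np.dstack([(W[...,:2]-C)@ex,(W[...,:2]-C)@ey,W[...,2]])
    def rc(z0,z1):
        m=(L[...,2]>z0)&(L[...,2]<z1)&(abs(L[...,0])<48)&(abs(L[...,1])<48)
        q=cv2.minAreaRect(L[m][:,:2].astype(np.float32));P=L[m]
        # edges: median of extreme per 4mm slice
        e=[]
        for ax in(0,1):
            for f in(0,100):
                e.append(np.median([np.percentile(P[abs(P[:,1-ax]-t)<3][:,ax],f) for t in range(-24,25,6) if (abs(P[:,1-ax]-t)<3).sum()>2]))
        print(c,z0,np.round(q[0],1),np.round(q[1],1),"edges",np.round(e,1),"mid",round((e[0]+e[1])/2,1),round((e[2]+e[3])/2,1))
    rc(145,160);rc(30,110) 
print(r.sense()["tool_pos"])
E
```

```text
time: 30.15
tool_pos: [559.3, 211.0, 159.9]
tcp_rot: [179.8, -0.0, 81.5]
ft_force: [0.5, 0.4, -1.5]
finger_gap: 13.5
grip_force: 39.5
side 145 [-0.5  1.9] [66.3 64.2] edges [-32.8  29.9 -28.3  33.4] mid -1.4 2.5
side 30 [-1.1  2.3] [78.1 79.6] edges [-33.9  -0.3   4.1  37.1] mid -17.1 20.6
side 145 [-1.3  2. ] [66.5 65.6] edges [-33.   29.8 -27.2  33.5] mid -1.6 3.1
side 30 [-1.2  2. ] [79.4 78.7] edges [-33.6  -0.5   3.8  36.9] mid -17.1 20.3
top 145 [-10.5 -12. ] [32.6 86.8] edges [-31.2 -20.2 -10.5  29.4] mid -25.7 9.4
top 30 [ -6.  -14.6] [20.8 99.7] edges [-31.4 -30.6 -33.5 -31.4] mid -31.0 -32.5
[559.54497019 211.03196744 160.18785445]
```

```bash
python3 -m jog '[0,0.0003,0.006,0,0,0,0,0.0003,0.012,0,0,0,0,0.0003,0.018,0,0,0,0,0.0003,0.02,0,0,0,0,0.0003,0.02,0,0,0]';python3 -m jog '[0,0,0.001,0,0,0,0,0,0.002,0,0,0,0,0,0.002,0,0,0]'; python3 -m jog '[0,0,0.001,0,0,0,0,0,0.002,0,0,0,0,0,0.002,0,0,0]'
```

```text
time: 30.92
tool_pos: [559.6, 210.9, 139.7]
tcp_rot: [179.9, -0.0, 81.5]
ft_force: [1.1, -0.7, -1.6]
finger_gap: 13.3
grip_force: 39.5
time: 31.3
tool_pos: [559.8, 210.9, 138.0]
tcp_rot: [179.8, -0.0, 81.5]
ft_force: [0.3, 0.1, -0.7]
finger_gap: 13.4
grip_force: 39.5
time: 31.68
tool_pos: [560.0, 211.0, 136.6]
tcp_rot: [179.8, -0.0, 81.5]
ft_force: [-1.1, -1.1, 3.5]
finger_gap: 13.3
grip_force: 40.1
```

```bash
python3 -m jog '[0,0,0.0007,0,0,0,0,0,0.0007,0,0,0]';python3 -m jog '[0,0,0,0,0,0,0,0,0,0,0,0,0,0,0,0,0,0]' 0; python3 -m jog '[0,0,-0.01,0,0,0,0,0,-0.03,0,0,0,0,0,-0.07,0,0,0,0,0,-0.12,0,0,0,0,0,-0.15,0,0,0,0,0,-0.15,0,0,0]'
python3 - <<'E'
from h import *
ex,ey=hd(-8.5)[:2],hd(81.5)[:2];C=np.array([557.5,213.3])
s=r.snapshot("side");W=cloud(s);L=np.dstack([(W[...,:2]-C)@ex,(W[...,:2]-C)@ey,W[...,2]])
cv2.imwrite("pics/c9.png",cv2.resize(s["pixels"][150:350,150:450,::-1],None,fx=2.6,fy=2.6,interpolation=cv2.INTER_CUBIC))
m=(L[...,2]>129)&(L[...,2]<139)&(abs(L[...,0])<29)&(abs(L[...,1])<29);A=np.c_[L[m][:,:2],np.ones(m.sum())];print("lid top fit",np.linalg.lstsq(A,L[m][:,2],rcond=None)[0].round(3),m.sum())
m=(L[...,2]>147)&(L[...,2]<175)&(abs(L[...,0])<29)&(abs(L[...,1])<39);print("handle",cv2.minAreaRect(L[m][:,:2].astype(np.float32)),np.percentile(L[m][:,2],95))
E
```

```text
time: 31.92
tool_pos: [560.1, 211.0, 136.5]
tcp_rot: [179.8, -0.1, 81.5]
ft_force: [-3.3, -1.7, 8.7]
finger_gap: 13.4
grip_force: 40.9
time: 32.3
tool_pos: [559.6, 210.9, 134.9]
tcp_rot: [179.9, -0.0, 81.5]
ft_force: [0.0, 0.9, 0.7]
finger_gap: 42.9
grip_force: 0.0
time: 33.05
tool_pos: [561.2, 211.5, 291.2]
tcp_rot: [179.4, -0.2, 81.5]
ft_force: [0.0, 0.4, -0.4]
finger_gap: 42.6
grip_force: 0.0
lid top fit [ 1.00000e-03 -4.00000e-03  1.33377e+02] 213
handle ((-1.3137049674987793, 1.7205028533935547), (45.25252151489258, 15.450843811035156), 87.76831817626953) 162.1768750339599
```

View pics/c9.png

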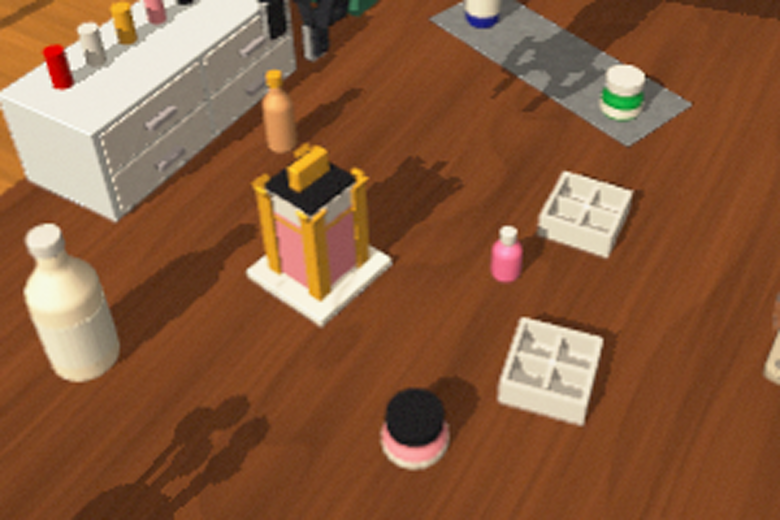

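The picture shows the full stack seated and level in the stand at (318,240). The lid top is at 133.4 mm, about where it should be, and the bystanders in view are still standing. I'm handing it in.

```bash
python3 -c "
from bench import r
print(r.hand_in())"
```

```text
the job is handed in; nothing more can be done
None
```

The canister, tray and lid are stacked in the stand, seated square and level, the gripper is clear of everything, and I handed the job in after about 33 s of robot time; no verdict came back.

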